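Take the combination padlock off a locked-out grow-lamp isolator

TASK

The lamp rack's service is finished: first turn the dimmer on the control box down (anticlockwise) to the green dot, so the lamps will come back softly. Then open the combination padlock - turn its dial anticlockwise until it clicks in with the blue dot at the red index, then clockwise to the click with the yellow dot at the index - pull the lock back against the staple so that its shackle opens, unhook it and finish holding it up, open, dial upward, at least 10 cm clear above the panel. Leave the isolator lever down and do not disturb the seed tray, pot or bottle.

Things in the scene. Friction and masses are not known exactly. Their poses are not given: they have to be found in the camera images.
- control_box: Light grey steel grow-lamp control box fixed to the bench, 240 x 360 x 75 mm (x, y, z), its flat panel on top. Origin: centre of its underside; x points away from the robot at yaw 0, z up: the panel is at z = 75 mm. The dimmer stands on the left (+y) of the panel, padlock and isolator on the right (-y), on a yellow plate.
- lock: Steel combination padlock, 0.33 kg, lying loose on the panel, dial up. Case 50 (x) x 52 (y) x 24 (z) mm; 42 mm high with the dial's bar. Origin: centre of the case's underside; z up, x toward the shackle (away from the robot). Its flat y sides are free to grip (52 mm). The bow hangs on the fixed staple, so pulling the case along lock -x draws the shackle out.
- shackle (a joint): How far the shackle is drawn out of the case, m: 0 shut, 0.018 fully open. Unlocked, it slides with 3 N of friction and stays where it is left; locked, it gives 3 mm and stops. 7 mm round bar, 12 mm above the case's underside: short leg at lock y = -13 mm, long leg at y = +13 mm (it never leaves the case).
- shackle_bow (a point): Middle of the shackle's bow, on the bar's centre line: shut, at lock x = 46.5 mm, its inner side 18 mm in front of the case's front face (lock x = 25 mm). The short leg goes through the staple's hole along lock x; shut, its tip is 5 mm inside the case; fully open, there is a 13 mm gap between tip and case.
- index (a point): Small red index mark on the case's top face (24 mm above the underside), at lock x = 22.5 mm, y = 0. A dot is at the index when it lies on the lock's +x axis; a number is good to about half a click (0.2 rad).
- dial_grip (a point): Centre of the dial's black finger bar, on the dial's axis (lock x = y = 0), 34.8 mm above the case's underside. Bar 22 x 10 mm, from 28 to 42 mm above the underside, long side along this point's x; z up. Round skirt below it: 39 mm diameter, top at 28 mm. 18 clicks a turn (20 degrees each, 0.03 N m to pass one); turns without end either way; let go, it settles into the nearest click.
- blue_dot (a point): Blue dot on the dial's skirt, 16.3 mm from the axis, at the bar's +x end: first number, reached anticlockwise seen from above (that turn carries a hidden disc along), 30 to 70 degrees from the start. If overrun by more than half a click, turn clockwise past yellow by half a turn and begin again.
- yellow_dot (a point): Yellow dot on the skirt, 16.3 mm from the axis, four clicks (80 degrees) anticlockwise of the blue one on the dial: second number. Turning clockwise from blue to yellow leaves the hidden disc behind; then the shackle can be drawn.
- staple (a point): Middle of the hole in the fixed steel staple, 12 mm above the panel: an upright plate square to box x, 5 mm thick (x), 22 mm wide (y), 26 mm high; hole 12 mm wide. Its middle starts at lock x = 30 to 34 mm; the bow meets it when that is 40.5 mm. With the shackle fully open the lock lifts straight up off it when the plate is in the gap, its middle at lock x = 31.5 mm (+-3 mm).
- dimmer (a joint): Angle of the dimmer knob, rad: 0 at its lower stop, grows clockwise seen from above to 4.71; 0.03 N m of friction, stays where it is left.
- dimmer_grip (a point): Centre of the dimmer's grey finger bar, on its axis, 18 mm above the panel. Bar 36 x 12 mm, from 9 to 27 mm above the panel, long side along this point's x, whose + end is the pointer (white line). Round skirt below it: 42 mm diameter, top at 9 mm.
- dimmer_pointer (a point): The point of the scale that the pointer shows: 27.5 mm from the dimmer's axis along its pointer.
- green_dot (a point): Green sticker dot, 7.6 mm diameter, on the dimmer's black scale plate, 27.5 mm from its axis: where the pointer must go. Its place varies; always 0.5 to 1.5 rad anticlockwise (seen from above) of the pointer at the start.
- isolator (a joint): Lift angle of the red isolator lever hinged on the panel beyond the lock, rad: 0 down (off), and it must stay down. Its fork lies flat on the panel beside the staple, under the shackle, top 5 mm above the panel.
- isolator_grip (a point): Top of the isolator lever's red grip, 27 mm above the panel: keep clear of it.
- seed_tray: Bystander: black seed tray with clear dome, 240 x 180 x 128 mm, 0.9 kg. Origin: centre of its underside.
- seedling_pot: Bystander: terracotta pot with seedlings, 92 mm diameter, 80 mm high (seedlings to 120 mm). Origin: centre of its underside.
- mist_bottle: Bystander: clear mist bottle with blue trigger head, 64 mm diameter, 147 mm high. Origin: centre of its underside.
Things that resemble listed ones, but are neither listed nor needed, are in the scene too. There is more than one size of the lock; the job needs the middle-sized.

How it is judged:
By the outcome, as a careful person would: the job done as asked, in the order asked, and still so for the second after the job is handed in, while the arm keeps its last pose, push and grip.
It also fails if it takes over 64 s, if anything falls off the work surface, if the arm or the gripper's body presses on something with over 40 N, if the wrist force passes 120 N, or if a joint passes its speed limit or range.

ROBOT

A 6-joint arm with a two-finger parallel gripper is mounted at the origin on the work surface. World frame = base frame: x ahead of the robot, y to its left, z up, the work surface at z = 0. Lengths are in m, angles in degrees, forces in N, time in s.
With the tool pointing down it reaches from about 0.375 to 0.75 m from the base axis. Payload 9 kg.
Tool frame: the origin (TCP) lies midway between the tips of the shut fingers; the grasp point (between the pads) lies arm.hold_point_z behind it (arm.hold_point_z is the distance from the TCP to the grasp point, in m); x points along the fingers, y is the direction in which the jaws open and shut, and the axes are right-handed (so a half turn about x gives the same grasp; the last joint's range is limited). The gripper opens to 85 mm and grips with 20 to 120 N. Pads are 22 mm wide; open, the fingers measure 114 mm over their backs; the gripper's body (76 mm by 85 mm) begins 54 mm behind the grasp point. The pads swing forward as they close: fully open they stand 13 mm farther back than shut.
Start: joints at [63.673, 5.964, 5.575, 89.605, 0, 77.527], TCP at [0.144, 0.583, 0.231] pointing down, gripper open.
Joint ranges: [-171.21, 171.21], [-48.23, 106.86], [-62.78, 66.21], [-105.2, 120.99], [-86.42, 89.51], [-180, 180]. Speed limits (degrees/s): [127.2, 127.2, 147.25, 180, 180, 180].

INTERFACE

Orientations are given as a 3x3 rotation matrix whose columns are the frame's x, y, z axes.
In Python, from rig import status, optics, workorder, arm gives the robot as it stands. The module is installed in compiled form; this text tells all that it offers.
- The arm moves only by the shell command python3 -m pendant 'ROWS'. ROWS is JSON, a list of rows, each a list of 3 entries, a list of its own where there are three numbers: the shift along the world's x, y, z in m, then the turn, a rotation vector about the world's x, y, z in rad, then the closure, from 0 (fully open) to 1 (shut). In form: [[[tx, ty, tz], [wx, wy, wz], jaw], ...]. A call has 1 to 12 rows; each row is the pose to reach, as a shift and turn from the pose commanded when the call began; what a row does not reach only later rows make up. A row lasts 1/12 s, in which the tool goes at most 41.7 mm and 7.16 degrees, less where a joint would pass 70% of its speed; a pose out of reach is approached as far as the arm can. A call with a gripper value outside its range is refused whole. The fingers move at their own pace and stop on an object; the grip force is fixed at half the most. Time passes only in rows, so rows that repeat a pose let the fingers close. It gives the time, the measured TCP pose, the force and the opening at its end, in the units of the state.
- status.observe(): the state, without advancing time (a new reading comes with each control period).
- optics.camera(name): name is "side" or "top"; returns (picture, depth): 420x560x3 uint8, blue, green, red; 420x560 float32, m along the optical axis (not along the pixel's ray), 0 where there is no reading.
- optics.get_calibration(name): a dict with "fx", "fy", "cx", "cy" (pixels), "pose" (4x4, takes a point from camera to world coordinates). Camera axes: x right, y up, looking along -z (the intrinsics and any distortion apply to the point x, -y, -z); pixel columns grow to the right and rows downward; lengths in m; the calibration is good to about 2 mm. A picture is of the moment at which its call begins. get_calibration takes no time and is no camera call.
- workorder.job_done(): hands the job in, once; it reports no verdict.
The state is a dict: "time_s": time; "qpos": joint angles; "qvel": joint speeds; "effort": joint torques, N m; "eef_pos": TCP position; "eef_rot": TCP orientation; "ft_force": force on the tool from outside, world axes, zero at the start; "wrist_torque": the same for the moment, N m; "gripper_width": finger opening in m.
Only numpy, scipy, OpenCV 4.12 (cv2) and the standard library are available. Lean on these libraries where they do the work, as an engineer would, in place of code of your own. Each camera call takes 0.05 s, during which the arm holds its last target.

## Working session

There is one attempt and no reset: what is moved stays moved. The work goes in short steps, Python scripts to look and compute and a shell command to move; the robot and the scene stay as the last step left them, time stands still between calls to the robot, and variables do not carry over. Pictures are saved under pics/ and viewed, and the job is handed in when it is done.

```bash
ls; mkdir -p pics; python3 - <<'E'
from rig import status, optics, workorder, arm
import cv2, numpy as np
print(arm.hold_point_z, [a for a in dir(arm) if a[0]!='_'])
s=status.observe()
for k,v in s.items(): print(k,np.round(v,4))
for n in('top','side'):
    p,d=optics.camera(n); cv2.imwrite(f'pics/{n}0.png',p); np.save(f'pics/{n}0d.npy',d)
    c=optics.get_calibration(n); print(n,{k:(np.round(v,4).tolist()) for k,v in c.items()})
E
```

```text
pics
0.0187 ['Unreachable', 'hold_point_z']
time_s 0.0
qpos [ 6.36730e+01  5.99780e+00  5.52620e+00  8.96047e+01 -1.80000e-03
  7.75277e+01]
qvel [-0.0055  0.1182 -0.066   0.1011  0.0176  0.0337]
effort [ 9.00000e-04 -5.56915e+01  5.03667e+01  1.66000e-02 -3.00000e-04
 -0.00000e+00]
eef_pos [0.1435 0.5822 0.2305]
eef_rot [[-6.000e-04  2.395e-01  9.709e-01]
 [-1.200e-03  9.709e-01 -2.395e-01]
 [-1.000e+00 -1.300e-03 -3.000e-04]]
ft_force [ 0.5391  0.3534 -1.0073]
wrist_torque [-0.0008  0.0063  0.023 ]
gripper_width 0.0852
top {'fx': 512.0821, 'fy': 512.0821, 'cx': 284.0764, 'cy': 206.9461, 'pose': [[-0.0154, 0.9933, -0.1142, 0.3139], [-0.9995, -0.0184, -0.0254, -0.0146], [-0.0274, 0.1137, 0.9931, 1.4918], [0.0, 0.0, 0.0, 1.0]]}
side {'fx': 386.9892, 'fy': 386.9892, 'cx': 282.9903, 'cy': 210.3748, 'pose': [[0.7312, 0.3787, -0.5674, -0.1264], [-0.6821, 0.3886, -0.6195, -0.6454], [-0.0141, 0.84, 0.5424, 0.6716], [0.0, 0.0, 0.0, 1.0]]}
```

View pics/top0.png

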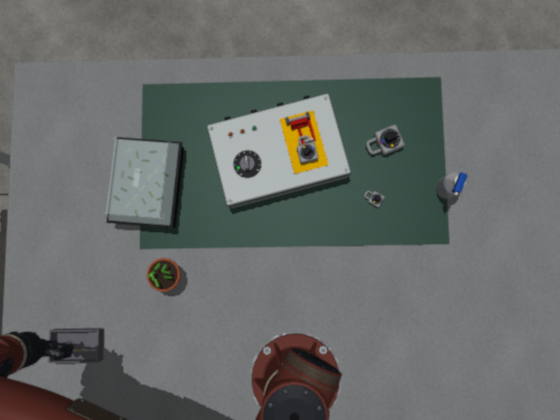

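View pics/side0.png

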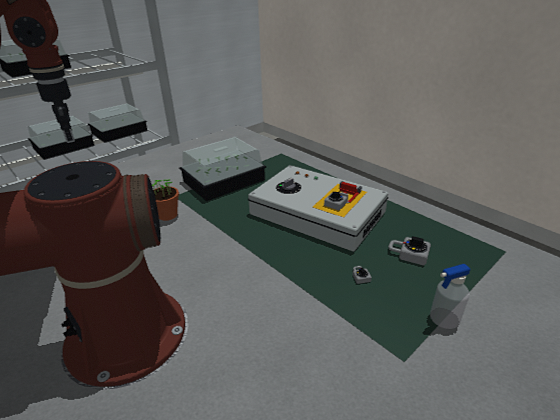

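The top view shows the control box at about (280,152). Three things could be taken for the lock: the one on the yellow plate (308,152), a larger loose one (388,140) and a small loose one (374,198). The only dimmer-like knob is at (247,164). The description points to the middle-sized lock on the staple, at (308,152), so I'll check it in a close crop.

```bash
cat > h.py <<'E'
import cv2, numpy as np
from rig import status, optics
def ray(n,u,v):
    c=optics.get_calibration(n); P=np.array(c['pose'])
    d=np.array([(u-c['cx'])/c['fx'],-(v-c['cy'])/c['fy'],-1.0])
    return P[:3,3],P[:3,:3]@d
def plane(n,u,v,z):
    o,d=ray(n,u,v); return o+d*(z-o[2])/d[2]
def dep(n,u,v,D):
    o,d=ray(n,u,v); return o+d*float(D)
def proj(n,p):
    c=optics.get_calibration(n); P=np.array(c['pose'])
    q=P[:3,:3].T@(np.array(p)-P[:3,3]); return c['cx']+c['fx']*q[0]/-q[2], c['cy']+c['fy']*q[1]/q[2]
def crop(img,u0,v0,u1,v1,k,fn):
    cv2.imwrite(fn,cv2.resize(img[v0:v1,u0:u1],None,fx=k,fy=k,interpolation=cv2.INTER_CUBIC))
E
python3 - <<'E'
from h import *
t=cv2.imread('pics/top0.png'); s=cv2.imread('pics/side0.png')
crop(t,275,100,345,180,7,'pics/c_lock.png'); crop(t,225,140,270,190,12,'pics/c_dim.png'); crop(s,310,170,390,220,9,'pics/c_slock.png')
E
```

```text
(no output)
```

View pics/c_lock.png

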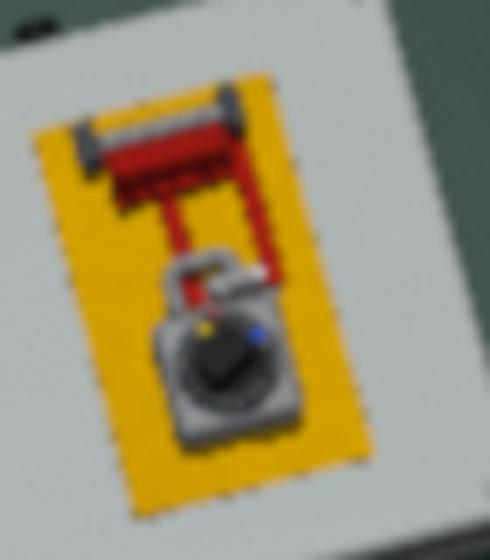

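View pics/c_dim.png

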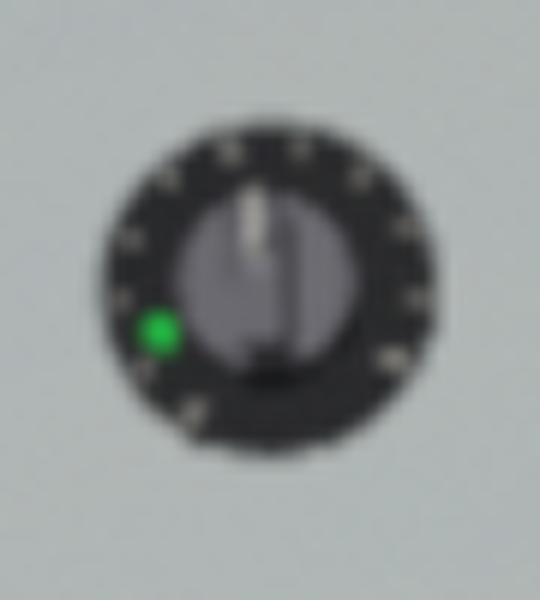

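View pics/c_slock.png

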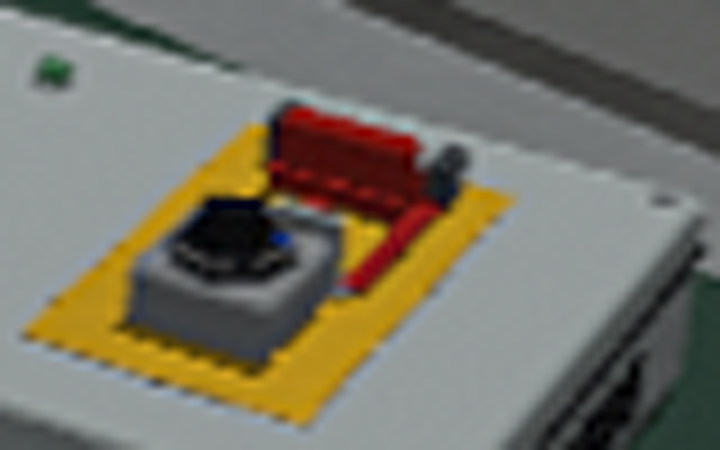

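The crop confirms the lock on the yellow plate. Its bow goes through the staple, the yellow dot is left of the index and the blue dot is to its right. In the dimmer crop the pointer is up at crop (253,190) and the green dot is at (160,333). Next I'll measure.

```bash
cat > meas.py <<'E'
from h import *
t=cv2.imread('pics/top0.png'); D=np.load('pics/top0d.npy')
hsv=cv2.cvtColor(t,cv2.COLOR_BGR2HSV)
def blob(m,name,z,n='top',box=None,lo=1):
    m=m.astype(np.uint8)*255
    if box: 
        k=np.zeros_like(m); k[box[1]:box[3],box[0]:box[2]]=255; m&=k
    N,l,st,ce=cv2.connectedComponentsWithStats(m)
    for i in range(1,N):
        if st[i,4]>=lo: print(name,np.round(ce[i],2),'area',st[i,4],np.round(plane(n,*ce[i],z),4))
H,S,V=[hsv[...,i].astype(int) for i in range(3)]
# box
m=((S<25)&(V>150)).astype(np.uint8); m[:90]=0;m[215:]=0;m[:,:200]=0;m[:,360:]=0
c=max(cv2.findContours(m,0,2)[0],key=cv2.contourArea); r=cv2.minAreaRect(c)
pts=[plane('top',*p,.075)[:2] for p in cv2.boxPoints(r)]
print('box',np.round(cv2.boxPoints(r),1).tolist(),np.round(pts,4).tolist(),'ctr',np.mean(pts,0))
for i in range(4):
    e=pts[(i+1)%4]-pts[i]; print(' edge',np.linalg.norm(e).round(4),np.degrees(np.arctan2(e[1],e[0])).round(2))
m=((H>18)&(H<30)&(S>180)&(V>120)).astype(np.uint8); m[:,345:]=0
c=max(cv2.findContours(m,0,2)[0],key=cv2.contourArea); r=cv2.minAreaRect(c)
pts=[plane('top',*p,.076)[:2] for p in cv2.boxPoints(r)]
print('plate',np.round(pts,4).tolist(),'ctr',np.mean(pts,0))
for i in range(4):
    e=pts[(i+1)%4]-pts[i]; print(' edge',np.linalg.norm(e).round(4),np.degrees(np.arctan2(e[1],e[0])).round(2))
# dimmer black scale plate
m=((V<70)).astype(np.uint8); m[:145]=0;m[182:]=0;m[:,:228]=0;m[:,268:]=0
c=max(cv2.findContours(m,0,2)[0],key=cv2.contourArea); (u,v),R=cv2.minEnclosingCircle(c); M=cv2.moments(cv2.convexHull(c)); cu,cv_=M['m10']/M['m00'],M['m01']/M['m00']
print('scale',u,v,R,cu,cv_,plane('top',cu,cv_,.077))
blob((H>45)&(H<80)&(S>120)&(V>80),'green',.077,box=(228,145,268,182))
blob((S<60)&(V>135),'white',.102,box=(243,153,252,163))
blob((H>100)&(H<130)&(S>120)&(V>80),'blue',.103,box=(290,130,330,170))
blob((H>20)&(H<35)&(S>120)&(V>80),'yel',.103,box=(296,140,318,165))
print('depth pan',[dep('top',u,v,D[v,u]).round(4).tolist() for u,v in((230,190),(335,170),(247,164),(308,152),(306,140))])
E
python3 meas.py
```

```text
box [[206.5, 125.5999984741211], [328.5, 93.19999694824219], [349.29998779296875, 171.60000610351562], [227.3000030517578, 204.0]] [[0.714, 0.2393], [0.8008, -0.11], [0.5729, -0.1624], [0.4879, 0.1804]] ctr [0.64389418 0.03686517]
 edge 0.3599 -76.06
 edge 0.2339 -167.05
 edge 0.3532 103.92
 edge 0.2337 14.6
plate [[0.7277, 0.0305], [0.7518, -0.0639], [0.5952, -0.1017], [0.5714, -0.0085]] ctr [ 0.66152608 -0.03590739]
 edge 0.0974 -75.67
 edge 0.1612 -166.42
 edge 0.0962 104.31
 edge 0.1611 14.02
scale 246.9820098876953 163.70143127441406 13.269426345825195 246.99262111004168 163.6586461341033 [0.60111367 0.12415664 0.077     ]
green [237.82 167.18] area 11 [0.5916 0.1501 0.077 ]
white [245.5 158. ] area 6 [0.6121 0.1257 0.102 ]
blue [311.33 147.33] area 3 [ 0.638  -0.0569  0.103 ]
yel [303.33 158.07] area 112 [ 0.6082 -0.0342  0.103 ]
yel [316.33 144.93] area 27 [ 0.6444 -0.0709  0.103 ]
yel [304.2 146.6] area 5 [ 0.6405 -0.0373  0.103 ]
depth pan [[0.5275, 0.1728, 0.0742], [0.5779, -0.1224, 0.0774], [0.5952, 0.1217, 0.1016], [0.6231, -0.0472, 0.1116], [0.3139, -0.0146, 1.4918]]
```

```bash
python3 - <<'E'
from h import *
t=cv2.imread('pics/top0.png'); s=cv2.imread('pics/side0.png')
crop(s,268,170,310,200,18,'pics/c_sdim.png')
c=np.array([.6011,.1242])
k=20
im=cv2.resize(t[148:182,229:265],None,fx=k,fy=k,interpolation=cv2.INTER_LANCZOS4)
im=cv2.convertScaleAbs(im,alpha=1.8)
def P(p): u,v=proj('top',p); return int((u+.5-229)*k),int((v+.5-148)*k)
for z,col in((.084,(255,0,255)),(.102,(0,255,255))):
    cv2.circle(im,P([*c,z]),4,col,-1)
    for a in(0,24,110):
        q=[c[0]+.018*np.cos(np.radians(a)),c[1]+.018*np.sin(np.radians(a)),z]; cv2.circle(im,P(q),4,col,1)
cv2.imwrite('pics/c_dim2.png',cv2.resize(im,(600,566)))
u,v=proj('side',[*c,.102]); print(u,v)
E
```

```text
287.83444437320077 179.3490381739465
```

View pics/c_dim2.png

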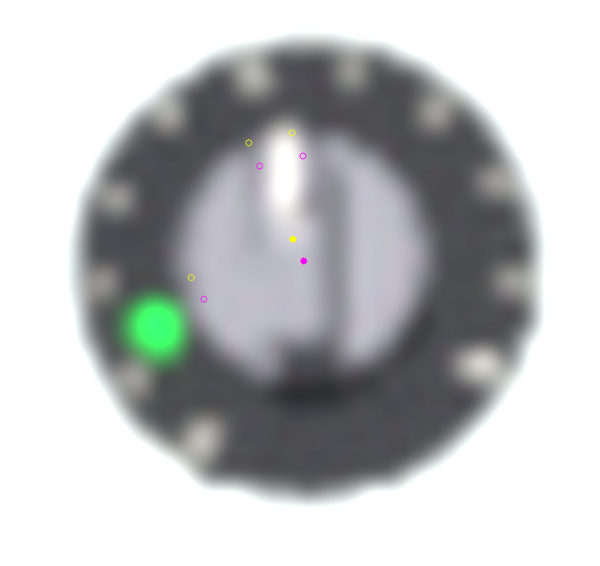

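View pics/c_sdim.png

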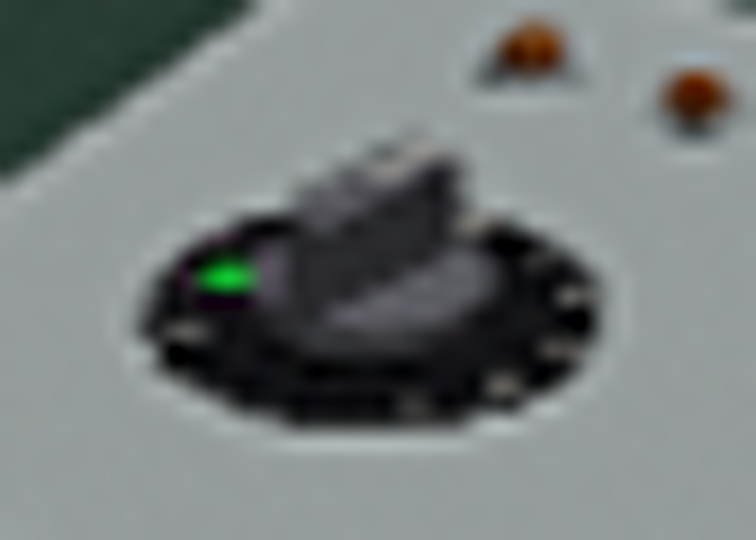

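```bash
python3 - <<'E'
from h import *
s=cv2.imread('pics/side0.png');t=cv2.imread('pics/top0.png')
hs=cv2.cvtColor(s,cv2.COLOR_BGR2HSV);H,S,V=[hs[...,i].astype(int) for i in range(3)]
# side dimmer scale ellipse
m=(V<75).astype(np.uint8); b=np.zeros_like(m); b[175:198,272:305]=1; m&=b
c=max(cv2.findContours(m,0,2)[0],key=cv2.contourArea); h=cv2.convexHull(c)
g=np.argwhere((H>45)&(H<80)&(S>120)&(V>80)&(b>0)); gu=g.mean(0)[::-1]; print('green side',gu,plane('side',*gu,.077).round(4))
lo=[p[0] for p in h]; X=np.array([plane('side',*p,.077)[:2] for p in lo if p[1]>184]); # lower rim is at plate height
A=np.c_[2*X,np.ones(len(X))]; q=np.linalg.lstsq(A,(X**2).sum(1),rcond=None)[0]; print('side scale centre',q[:2],'R',np.sqrt(q[2]+q[0]**2+q[1]**2))
for uv in((290.8,178.6),(289.2,179.7)): 
    p=plane('side',*uv,.102); print('white side',p.round(4))
b=np.zeros_like(m); b[185:205,325:350]=1
g=np.argwhere((H>105)&(H<130)&(S>130)&(V>70)&(b>0)); gu=g.mean(0)[::-1]; print('blue side',gu,len(g),plane('side',*gu,.103).round(4))
# lock case & dial in the top view
ht=cv2.cvtColor(t,cv2.COLOR_BGR2HSV);H,S,V=[ht[...,i].astype(int) for i in range(3)]
m=(V<75).astype(np.uint8); b=np.zeros_like(m); b[143:162,298:318]=1; m&=b
c=max(cv2.findContours(m,0,2)[0],key=cv2.contourArea); (u,v),R=cv2.minEnclosingCircle(c); M=cv2.moments(cv2.convexHull(c)); print('dial',u,v,R,M['m10']/M['m00'],M['m01']/M['m00'],plane('top',u,v,.103).round(4))
k=18;x0,y0=292,130
im=cv2.resize(t[y0:y0+40,x0:x0+36],None,fx=k,fy=k,interpolation=cv2.INTER_LANCZOS4)
im=cv2.convertScaleAbs(im,alpha=1.3); cv2.imwrite('pics/c_lock2.png',im[:600])
cv2.imwrite('pics/c_lock2.png',cv2.resize(im,(540,600)))
E
```

```text
green side [280. 185.] [0.5895 0.1481 0.077 ]
side scale centre [0.59884586 0.12022912] R 0.03835538711576815
white side [0.611  0.1213 0.102 ]
white side [0.6025 0.1196 0.102 ]
blue side [340.5 196. ] 2 [ 0.6382 -0.0555  0.103 ]
dial 307.06756591796875 151.79730224609375 6.861058712005615 306.9410150891632 152.01097393689986 [ 0.6256 -0.0449  0.103 ]
```

View pics/c_lock2.png

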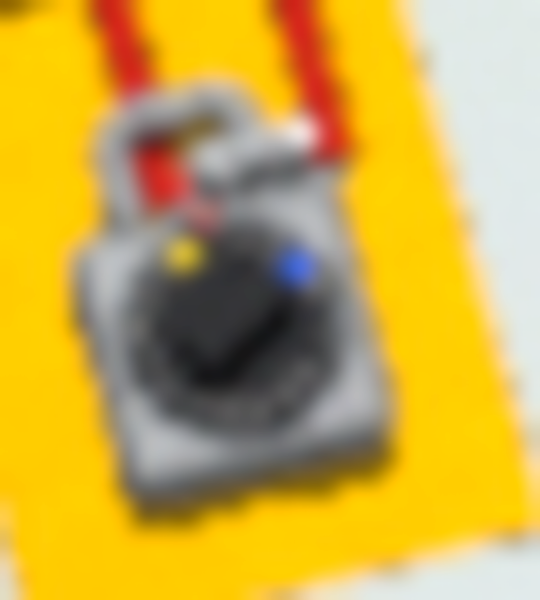

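The pointer is at about 6° in world yaw and the green dot at about 110°. That is a turn of about 1.8 rad, which is more than the stated 0.5–1.5, but the pointer and the dot are clear in both views, so I'll re-check after turning. The lock's dial axis is at about (0.6256,-0.0449), blue is at about -44° and yellow at about +36°, with lock yaw about 15°. That puts blue at the index after +60° (3 clicks). I'll move to the dimmer now.

```bash
python3 -m pendant '[[[0.02,-0.02,0],[0,0,0.02],0],[[0.047,-0.047,0],[0,0,0.05],0],[[0.074,-0.074,0],[0,0,0.08],0],[[0.101,-0.102,0],[0,0,0.11],0],[[0.128,-0.129,0],[0,0,0.14],0],[[0.155,-0.156,0],[0,0,0.17],0],[[0.182,-0.183,0],[0,0,0.2],0],[[0.209,-0.21,0],[0,0,0.23],0],[[0.236,-0.237,0],[0,0,0.26],0],[[0.263,-0.264,0],[0,0,0.29],0],[[0.29,-0.292,0],[0,0,0.32],0],[[0.317,-0.319,0],[0,0,0.349],0]]'
python3 -m pendant '[[[0.027,-0.027,0],[0,0,0],0],[[0.054,-0.054,0],[0,0,0],0],[[0.08,-0.08,0],[0,0,0],0],[[0.105,-0.105,-0.01],[0,0,0],0],[[0.125,-0.125,-0.03],[0,0,0],0],[[0.139,-0.1395,-0.05],[0,0,0],0],[[0.1395,-0.14,-0.07],[0,0,0],0],[[0.1395,-0.14,-0.09],[0,0,0],0],[[0.1395,-0.14,-0.09],[0,0,0],0]]'
```

```text
time_s: 1.1
eef_pos: [0.4616, 0.2619, 0.2311]
eef_rot: [[-0.0, -0.108, 0.994], [0.0, 0.994, 0.108], [-1.0, 0.0, -0.0]]
ft_force: [0.2, 0.3, -0.5]
gripper_width: 0.0857
time_s: 1.85
eef_pos: [0.5978, 0.1231, 0.1362]
eef_rot: [[-0.007, -0.106, 0.994], [0.0, 0.994, 0.106], [-1.0, 0.001, -0.007]]
ft_force: [-1.6, -0.3, -1.0]
gripper_width: 0.0852
```

```bash
python3 - <<'E'
from h import *
p,d=optics.camera('side'); cv2.imwrite('pics/side1.png',p); crop(p,240,120,330,210,6,'pics/side1c.png'); print(status.observe()['eef_pos'])
E
```

```text
[0.59843157 0.12341416 0.13876582]
```

View pics/side1c.png

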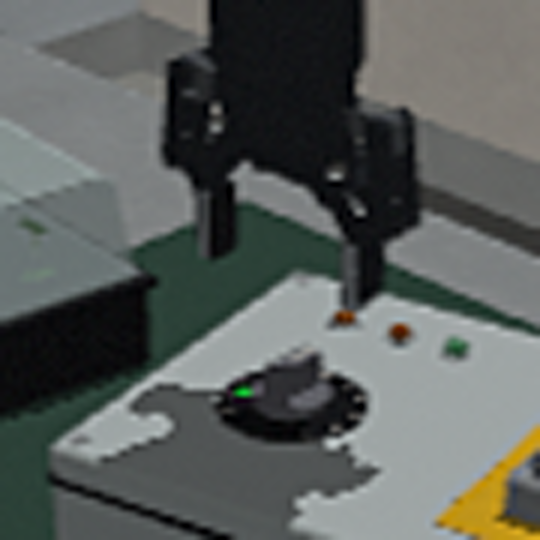

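The open fingers straddle the knob (bar at about crop (290,375), fingers at (215,240) and (365,290)). I'll descend and close.

```bash
python3 -m pendant '[[[0,0,-0.02],[0,0,0],0],[[0,0,-0.04],[0,0,0],0],[[0,0,-0.052],[0,0,0],0],[[0,0,-0.052],[0,0,0],0.5],[[0,0,-0.052],[0,0,0],0.8],[[0,0,-0.052],[0,0,0],0.9],[[0,0,-0.052],[0,0,0],0.95],[[0,0,-0.052],[0,0,0],0.95],[[0,0,-0.052],[0,0,0],0.95],[[0,0,-0.052],[0,0,0],0.95]]'
```

```text
time_s: 2.73
eef_pos: [0.6004, 0.1245, 0.0905]
eef_rot: [[0.001, -0.108, 0.994], [0.002, 0.994, 0.108], [-1.0, 0.002, 0.001]]
ft_force: [-3.1, 5.3, 6.7]
gripper_width: 0.0101
```

```bash
python3 -m pendant '[[[0,0,0],[0,0,0],1],[[0,0,0],[0,0,0],1],[[0,0,0],[0,0,0],1],[[0,0,0],[0,0,0],1]]'; python3 - <<'E'
from h import *
p,d=optics.camera('side'); crop(p,250,130,320,200,8,'pics/side2c.png'); s=status.observe();print(s['gripper_width'],s['eef_pos'],s['ft_force'],s['wrist_torque'],s['qpos'])
E
```

```text
time_s: 3.07
eef_pos: [0.6004, 0.1245, 0.0905]
eef_rot: [[0.001, -0.108, 0.994], [0.002, 0.994, 0.108], [-1.0, 0.002, 0.001]]
ft_force: [-2.6, 4.7, 5.8]
gripper_width: 0.0103
0.010168819066799112 [0.60041444 0.12453916 0.09052905] [-2.00511618  3.64614252  5.46333195] [ 0.93957206  0.48523647 -0.03937268] [-0.53513254  9.37078154 -5.40225669 75.16750704  0.10227737 -6.71924114]
```

View pics/side2c.png

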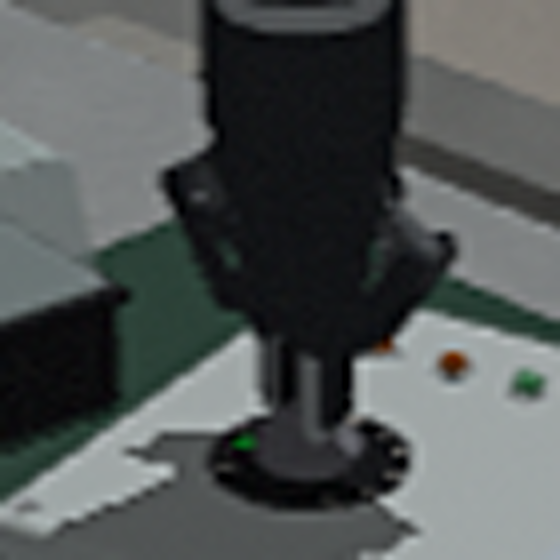

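```bash
python3 -m pendant '[[[0,0,0],[0,0,0.05],1],[[0,0,0],[0,0,0.15],1],[[0,0,0],[0,0,0.25],1],[[0,0,0],[0,0,0.35],1],[[0,0,0],[0,0,0.45],1],[[0,0,0],[0,0,0.55],1],[[0,0,0],[0,0,0.65],1],[[0,0,0],[0,0,0.75],1],[[0,0,0],[0,0,0.85],1],[[0,0,0],[0,0,0.95],1],[[0,0,0],[0,0,1.0],1],[[0,0,0],[0,0,1.0],1]]'; python3 - <<'E'
from h import *
p,d=optics.camera('side'); crop(p,250,130,320,200,8,'pics/side3c.png'); s=status.observe();print(s['gripper_width'],s['eef_pos'],s['ft_force'],s['wrist_torque'],s['qpos'])
E
```

```text
time_s: 4.12
eef_pos: [0.6011, 0.1236, 0.0906]
eef_rot: [[0.002, -0.895, 0.445], [0.0, 0.445, 0.895], [-1.0, -0.002, 0.001]]
ft_force: [0.9, -0.3, 4.9]
gripper_width: 0.0101
0.010143573375148022 [0.60109371 0.12360577 0.09051548] [1.12874167 0.24373029 5.36993676] [ 0.12527584 -0.27008354  0.03901869] [-5.77867824e-01  9.38860568e+00 -5.38409289e+00  7.51046549e+01
  1.16799421e-02 -6.39527529e+01]
```

View pics/side3c.png

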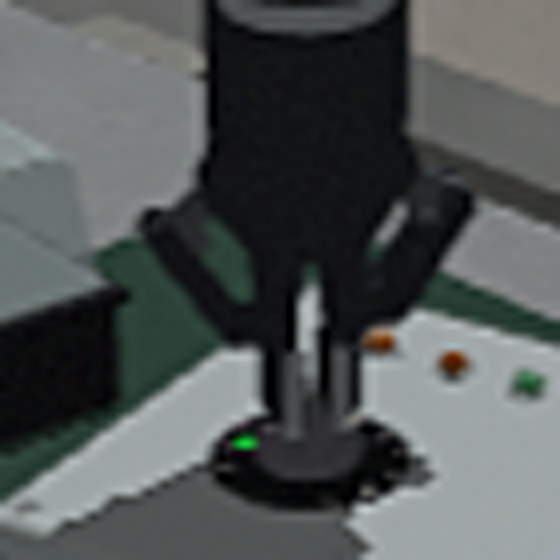

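```bash
python3 -m pendant '[[[0,0,0],[0,0,0.1],1],[[0,0,0],[0,0,0.2],1],[[0,0,0],[0,0,0.3],1],[[0,0,0],[0,0,0.4],1],[[0,0,0],[0,0,0.5],1],[[0,0,0],[0,0,0.6],1],[[0,0,0],[0,0,0.7],1],[[0,0,0],[0,0,0.77],1],[[0,0,0],[0,0,0.81],1],[[0,0,0],[0,0,0.81],1],[[0,0,0],[0,0,0.81],1]]'
python3 -m pendant '[[[0,0,0],[0,0,0],0.8],[[0,0,0],[0,0,0],0.5],[[0,0,0],[0,0,0],0.1],[[0,0,0],[0,0,0],0],[[0,0,0],[0,0,0],0],[[0,0,0.02],[0,0,0],0],[[0,0,0.05],[0,0,0],0],[[0,-0.02,0.085],[0,0,0],0],[[0,-0.055,0.11],[0,0,0],0],[[0.01,-0.095,0.12],[0,0,0],0],[[0.015,-0.135,0.12],[0,0,0],0],[[0.02,-0.168,0.12],[0,0,0],0]]'
python3 - <<'E'
from h import *
s=status.observe();print(s['eef_pos'],s['qpos'])
p,d=optics.camera('side'); cv2.imwrite('pics/side4.png',p); crop(p,268,170,310,200,18,'pics/side4c.png')
p,d=optics.camera('top'); cv2.imwrite('pics/top4.png',p)
E
```

```text
time_s: 5.08
eef_pos: [0.6021, 0.1236, 0.0906]
eef_rot: [[0.004, -0.941, -0.337], [0.0, -0.337, 0.941], [-1.0, -0.004, -0.001]]
ft_force: [6.4, 0.5, 2.9]
gripper_width: 0.0103
time_s: 6.08
eef_pos: [0.6208, -0.047, 0.2108]
eef_rot: [[0.002, -0.941, -0.339], [-0.001, -0.339, 0.941], [-1.0, -0.002, -0.002]]
ft_force: [0.6, 0.5, -0.0]
gripper_width: 0.0854
[ 0.62078637 -0.0470039   0.21075807] [-1.63325871e+01  9.57998774e+00  7.35132959e+00  8.76413997e+01
 -2.53442495e-02 -1.26153012e+02]
```

View pics/top4.png

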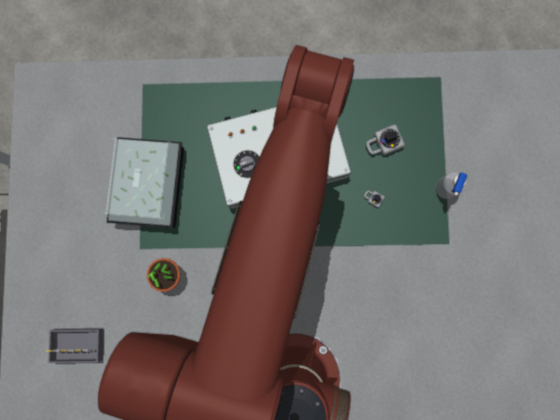

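View pics/side4c.png

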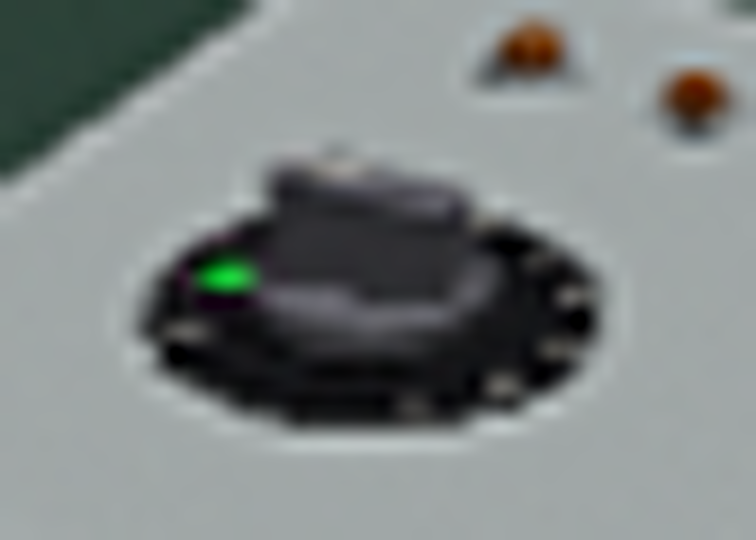

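```bash
python3 - <<'E'
from h import *
t=cv2.imread('pics/top4.png')
c=np.array([.6011,.1242]);k=20
im=cv2.resize(t[148:182,229:265],None,fx=k,fy=k,interpolation=cv2.INTER_LANCZOS4)
im=cv2.convertScaleAbs(im,alpha=1.8)
def P(p): u,v=proj('top',p); return int((u+.5-229)*k),int((v+.5-148)*k)
for z,col in((.077,(255,0,255)),(.102,(0,255,255))):
    cv2.circle(im,P([*c,z]),4,col,-1)
    for a in(90,110):
        q=[c[0]+.0275*np.cos(np.radians(a)),c[1]+.0275*np.sin(np.radians(a)),z]; cv2.circle(im,P(q),4,col,1)
cv2.imwrite('pics/c_dim4.png',cv2.resize(im,(600,566)))
h=cv2.cvtColor(t,cv2.COLOR_BGR2HSV)[148:182,229:252].astype(int)
y,x=np.nonzero((h[...,0]>45)&(h[...,0]<80)&(h[...,1]>120)&(h[...,2]>80)); print('green',plane('top',x.mean()+229,y.mean()+148,.077),len(x))
E
```

```text
green [0.59113956 0.14982594 0.077     ] 12
```

View pics/c_dim4.png

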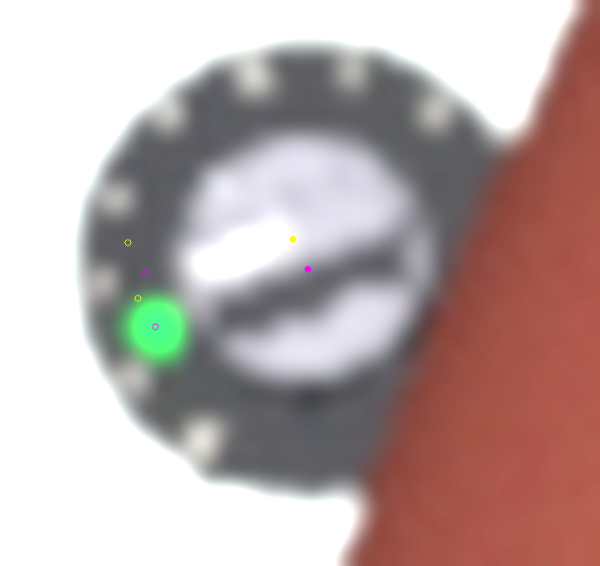

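The dimmer's pointer line lies along the 110° ray through the green dot at crop (155,327), so it is done. Next I'll turn the wrist to the dial bar (jaw axis 45.6°) above the lock.

```bash
python3 -m pendant '[[[0,0,0],[0,0,-0.06],0],[[0,0,0],[0,0,-0.18],0],[[0,0,0],[0,0,-0.3],0],[[0,0,0],[0,0,-0.42],0],[[0,0,0],[0,0,-0.54],0],[[0,0,0],[0,0,-0.66],0],[[0,0,0],[0,0,-0.78],0],[[0,0,0],[0,0,-0.9],0],[[0,0,0],[0,0,-1.02],0],[[0,0,0],[0,0,-1.14],0],[[0,0,0],[0,0,-1.26],0],[[0,0,0],[0,0,-1.35],0]]'
python3 -m pendant '[[[0,0,0],[0,0,-0.12],0],[[0,0,0],[0,0,-0.24],0],[[0,0,0],[0,0,-0.36],0],[[0,0,0],[0,0,-0.48],0],[[0,0,0],[0,0,-0.6],0],[[0,0,0],[0,0,-0.72],0],[[0.004,0.002,0],[0,0,-0.84],0],[[0.004,0.002,0],[0,0,-0.96],0],[[0.004,0.002,-0.02],[0,0,-1.08],0],[[0.004,0.002,-0.04],[0,0,-1.2],0],[[0.004,0.002,-0.05],[0,0,-1.32],0],[[0.004,0.002,-0.05],[0,0,-1.34],0]]'
python3 -m pendant '[[[0,0,0],[0,0,0],0],[[0,0,0],[0,0,0],0]]'
python3 - <<'E'
from h import *
s=status.observe();print(s['eef_pos'],s['qpos'])
p,d=optics.camera('side'); cv2.imwrite('pics/side5.png',p); crop(p,300,130,390,220,6,'pics/side5c.png')
E
```

```text
time_s: 7.18
eef_pos: [0.62, -0.0437, 0.2091]
eef_rot: [[-0.001, -0.532, 0.847], [0.0, 0.847, 0.532], [-1.0, 0.001, -0.0]]
ft_force: [0.2, -0.4, -0.3]
gripper_width: 0.0853
time_s: 8.18
eef_pos: [0.6225, -0.0413, 0.1562]
eef_rot: [[-0.004, 0.702, 0.712], [0.002, 0.712, -0.702], [-1.0, -0.002, -0.004]]
ft_force: [-0.6, 0.2, 0.1]
gripper_width: 0.0857
time_s: 8.35
eef_pos: [0.6245, -0.0422, 0.1604]
eef_rot: [[0.001, 0.695, 0.719], [-0.0, 0.719, -0.695], [-1.0, 0.001, 0.001]]
ft_force: [-0.9, -0.1, 0.4]
gripper_width: 0.0852
[ 0.6245204  -0.04218695  0.16036145] [-1.58176858e+01  1.02720904e+01  2.88707622e+00  8.25514866e+01
  7.66208626e-03  2.82384090e+01]
```

View pics/side5c.png

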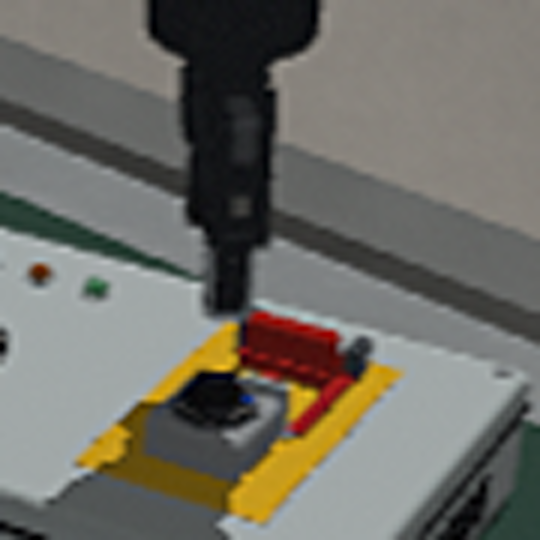

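```bash
python3 -m pendant '[[[0,-0.0025,-0.015],[0,0,0],0],[[0,-0.0025,-0.035],[0,0,0],0],[[0,-0.0025,-0.053],[0,0,0],0],[[0,-0.0025,-0.053],[0,0,0],0],[[0,-0.0025,-0.053],[0,0,0],0.5],[[0,-0.0025,-0.053],[0,0,0],0.8],[[0,-0.0025,-0.053],[0,0,0],0.9],[[0,-0.0025,-0.053],[0,0,0],1],[[0,-0.0025,-0.053],[0,0,0],1],[[0,-0.0025,-0.053],[0,0,0],1],[[0,-0.0025,-0.053],[0,0,0],1]]'
python3 - <<'E'
from h import *
s=status.observe();print(s['eef_pos'],s['qpos'],s['ft_force'],s['wrist_torque'])
p,d=optics.camera('side'); cv2.imwrite('pics/side6.png',p); crop(p,300,130,390,220,6,'pics/side6c.png')
E
```

```text
time_s: 9.32
eef_pos: [0.6246, -0.045, 0.1072]
eef_rot: [[0.001, 0.698, 0.716], [-0.0, 0.716, -0.698], [-1.0, 0.001, 0.001]]
ft_force: [-0.5, 1.7, 2.5]
gripper_width: 0.0078
[ 0.62456952 -0.04503326  0.1072031 ] [-1.60710796e+01  1.11619830e+01 -1.66210424e+00  7.71078441e+01
  4.92129486e-03  2.82032790e+01] [-0.46857139  1.65642185  2.49039472] [ 0.13632868  0.08593594 -0.00177249]
```

View pics/side6c.png

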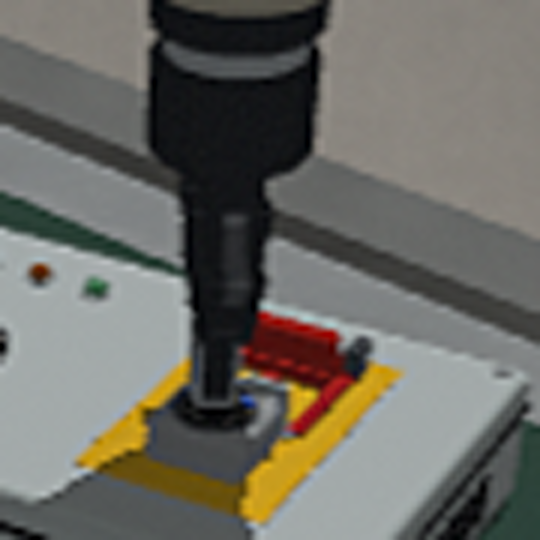

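```bash
python3 -m pendant '[[[0,0,-0.0005],[0,0,0],1],[[0,0,-0.001],[0,0,0],1],[[0,0,-0.0015],[0,0,0],1],[[0,0,-0.0015],[0,0,0],1]]'
```

```text
time_s: 9.7
eef_pos: [0.6247, -0.045, 0.107]
eef_rot: [[0.002, 0.698, 0.716], [-0.001, 0.716, -0.698], [-1.0, 0.001, 0.002]]
ft_force: [-3.5, 0.6, 13.0]
gripper_width: 0.0078
```

```bash
python3 -m pendant '[[[0,0,0],[0,0,0.05],1],[[0,0,0],[0,0,0.15],1],[[0,0,0],[0,0,0.25],1],[[0,0,0],[0,0,0.35],1],[[0,0,0],[0,0,0.45],1],[[0,0,0],[0,0,0.55],1],[[0,0,0],[0,0,0.65],1],[[0,0,0],[0,0,0.75],1],[[0,0,0],[0,0,0.85],1],[[0,0,0],[0,0,0.95],1],[[0,0,0],[0,0,1.01],1],[[0,0,0],[0,0,1.047],1]]'
python3 -m pendant '[[[0,0,0],[0,0,0],1],[[0,0,0],[0,0,0],1]]'
python3 - <<'E'
from h import *
s=status.observe();print(s['eef_pos'],s['qpos'],s['ft_force'],s['wrist_torque'])
p,d=optics.camera('side'); cv2.imwrite('pics/side7.png',p); crop(p,300,150,380,220,8,'pics/side7c.png')
E
```

```text
time_s: 10.7
eef_pos: [0.6244, -0.0464, 0.107]
eef_rot: [[0.001, -0.273, 0.962], [-0.003, 0.962, 0.273], [-1.0, -0.003, 0.0]]
ft_force: [-6.3, -5.3, 13.8]
gripper_width: 0.0081
time_s: 10.87
eef_pos: [0.6244, -0.0465, 0.107]
eef_rot: [[0.001, -0.27, 0.963], [-0.003, 0.963, 0.27], [-1.0, -0.003, 0.0]]
ft_force: [-7.6, -5.0, 14.1]
gripper_width: 0.0078
[ 0.62439825 -0.04646159  0.10698989] [-16.12475691  11.13467848  -1.71516799  77.04277934  -0.15486274
 -31.79984755] [-7.56319774 -4.98612387 14.05693669] [-1.04806707  1.47173466 -0.03847993]
```

View pics/side7c.png

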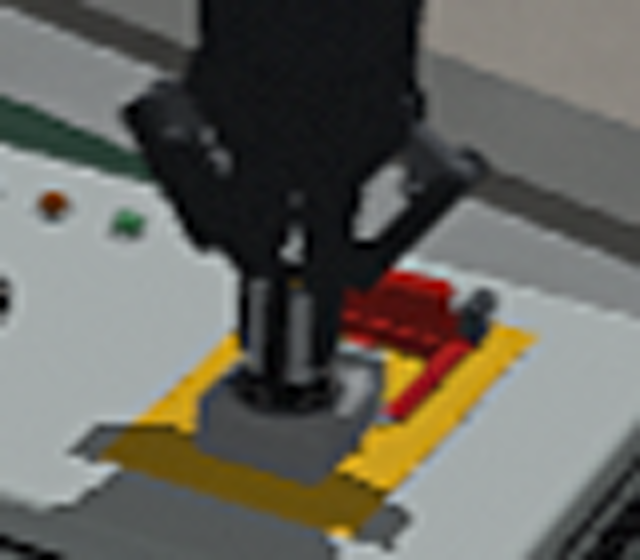

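```bash
python3 - <<'E'
from h import *
a=cv2.imread('pics/side6.png');b=cv2.imread('pics/side7.png')
k=12
A=[cv2.resize(cv2.convertScaleAbs(i[185:218,318:350],alpha=1.8),None,fx=k,fy=k,interpolation=cv2.INTER_CUBIC) for i in(a,b)]
cv2.imwrite('pics/cmp7.png',np.hstack(A))
E
```

```text
(no output)
```

View pics/cmp7.png

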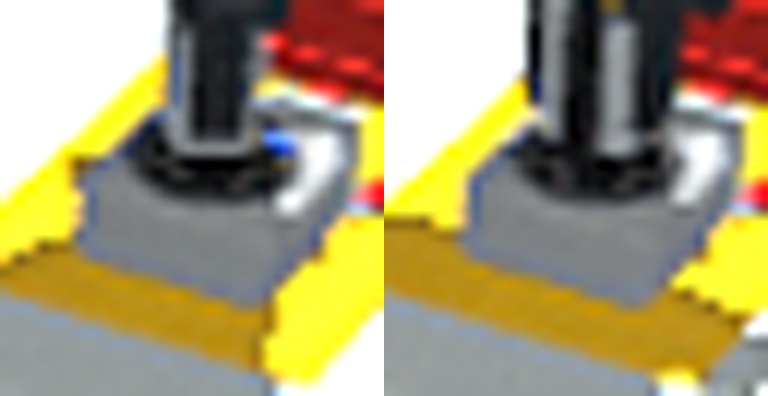

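```bash
python3 - <<'E'
from h import *
def ang(n,a,b,z):
    p,q=plane(n,*a,z),plane(n,*b,z); d=p-q; print(n,np.degrees(np.arctan2(d[1],d[0])).round(1)-90,np.linalg.norm(d).round(4),((p+q)/2).round(4))
S=lambda x,y:(318+x/12-.5,185+y/12-.5)
ang('side',S(80,250),S(265,308),.075)
ang('side',S(79,250),S(256,303),.075)
T=lambda x,y:(292+x/15-.5,130+y/15-.5)
ang('top',T(130,490),T(385,440),.09)
# left/right sides (lock x direction), top view at top-face height
for a,b in((T(85,250),T(135,475)),(T(340,190),T(385,425))):
    p,q=plane('top',*a,.095),plane('top',*b,.095); d=p-q; print('side edge yaw',np.degrees(np.arctan2(d[1],d[0])).round(1),np.linalg.norm(d).round(4))
E
```

```text
side 14.099999999999994 0.0492 [ 0.6074 -0.0513  0.075 ]
side 15.299999999999997 0.0466 [ 0.6074 -0.0498  0.075 ]
top 10.099999999999994 0.0482 [ 0.6038 -0.0491  0.09  ]
side edge yaw 11.2 0.0435
side edge yaw 9.3 0.0451
```

```bash
python3 -m pendant '[[[0,0,0],[0,0,-0.05],1],[[0,0,0],[0,0,-0.15],1],[[0,0,0],[0,0,-0.26],1],[[0,0,0],[0,0,-0.37],1],[[0,0,0],[0,0,-0.48],1],[[0,0,0],[0,0,-0.59],1],[[0,0,0],[0,0,-0.7],1],[[0,0,0],[0,0,-0.81],1],[[0,0,0],[0,0,-0.92],1],[[0,0,0],[0,0,-1.03],1],[[0,0,0],[0,0,-1.14],1],[[0,0,0],[0,0,-1.25],1]]'
python3 -m pendant '[[[0,0,0],[0,0,-0.1],1],[[0,0,0],[0,0,-0.146],1],[[0,0,0],[0,0,-0.146],1],[[0,0,0],[0,0,-0.146],1]]'
python3 - <<'E'
from h import *
s=status.observe();print(s['eef_pos'],s['qpos'],s['ft_force'],s['wrist_torque'])
p,d=optics.camera('side'); cv2.imwrite('pics/side8.png',p)
cv2.imwrite('pics/side8c.png',cv2.resize(cv2.convertScaleAbs(p[175:225,310:360],alpha=1.8),None,fx=12,fy=12,interpolation=cv2.INTER_CUBIC))
E
```

```text
time_s: 11.92
eef_pos: [0.6249, -0.0448, 0.107]
eef_rot: [[0.002, 0.831, 0.556], [-0.0, 0.556, -0.831], [-1.0, 0.002, 0.002]]
ft_force: [-2.0, 3.2, 13.1]
gripper_width: 0.0076
time_s: 12.25
eef_pos: [0.6251, -0.0447, 0.107]
eef_rot: [[0.003, 0.901, 0.434], [-0.0, 0.434, -0.901], [-1.0, 0.003, 0.001]]
ft_force: [-1.8, 3.0, 12.3]
gripper_width: 0.008
[ 0.62514462 -0.04471522  0.10702136] [-1.60478256e+01  1.11309346e+01 -1.71605817e+00  7.69905805e+01
  4.57211893e-02  4.82210279e+01] [-1.77793648  2.99210557 12.3415206 ] [ 0.66711075  0.55015512 -0.03067518]
```

View pics/side8c.png

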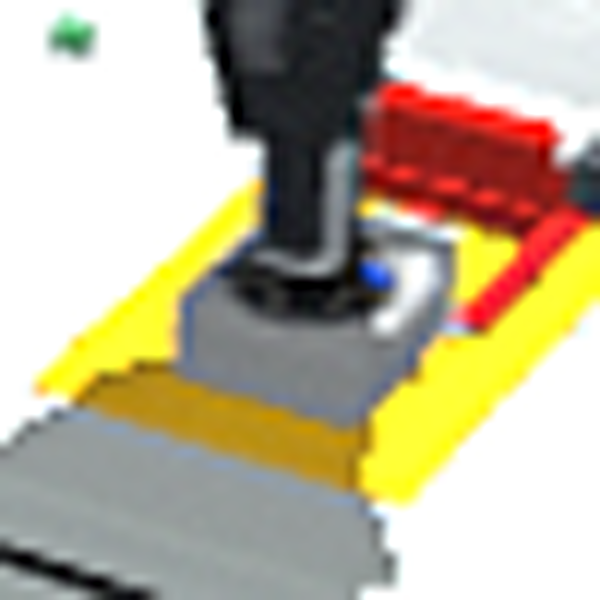

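```bash
python3 -m pendant '[[[0,0,0.001],[0,0,0],0.8],[[0,0,0.001],[0,0,0],0.5],[[0,0,0.001],[0,0,0],0.1],[[0,0,0.001],[0,0,0],0],[[0,0,0.015],[0,0,0],0],[[0,0,0.045],[0,0,0],0],[[0,0,0.08],[0,0,0.1],0],[[0,0,0.1],[0,0,0.22],0],[[0,0,0.1],[0,0,0.34],0],[[0,0,0.1],[0,0,0.46],0],[[0,0,0.1],[0,0,0.58],0],[[0,0,0.1],[0,0,0.7],0]]'
python3 -m pendant '[[[0,0,0],[0,0,0.12],0],[[0,0,0],[0,0,0.24],0],[[0,0,0],[0,0,0.36],0],[[0,0,0],[0,0,0.48],0],[[0,0,0],[0,0,0.6],0],[[0,0,0],[0,0,0.66],0],[[0,0,0],[0,0,0.66],0]]'
python3 - <<'E'
from h import *
s=status.observe();print(s['eef_pos'],s['qpos'],s['ft_force'],s['eef_rot'][:,1])
p,d=optics.camera('side'); cv2.imwrite('pics/side9.png',p)
cv2.imwrite('pics/side9c.png',cv2.resize(cv2.convertScaleAbs(p[175:225,310:360],alpha=1.6),None,fx=12,fy=12,interpolation=cv2.INTER_CUBIC))
E
```

```text
time_s: 13.3
eef_pos: [0.6243, -0.045, 0.206]
eef_rot: [[0.001, 0.404, 0.915], [-0.0, 0.915, -0.404], [-1.0, 0.0, 0.001]]
ft_force: [-0.5, 0.3, -0.2]
gripper_width: 0.0852
time_s: 13.88
eef_pos: [0.6242, -0.045, 0.2057]
eef_rot: [[0.0, -0.239, 0.971], [-0.0, 0.971, 0.239], [-1.0, -0.0, 0.0]]
ft_force: [0.0, -0.4, 0.0]
gripper_width: 0.0853
[ 0.62420017 -0.04499069  0.20573164] [-1.60757759e+01  1.02608989e+01  7.58221759e+00  8.72977433e+01
  2.81361367e-03 -2.98792814e+01] [ 0.02314693 -0.358814    0.02082343] [-2.38592849e-01  9.71119676e-01 -1.62403110e-04]
```

View pics/side9c.png

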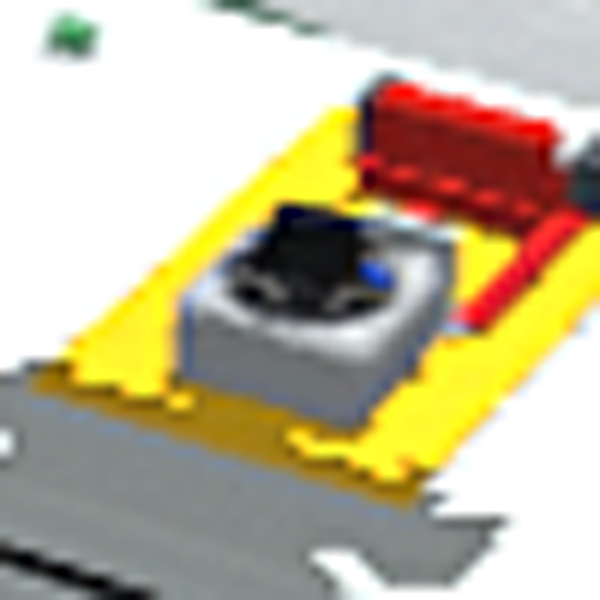

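```bash
python3 -m pendant '[[[0.0005,0,-0.02],[0,0,0],0],[[0.0005,0,-0.055],[0,0,0],0],[[0.0005,0,-0.09],[0,0,0],0],[[0.0005,0,-0.115],[0,0,0],0],[[0.0005,0,-0.127],[0,0,0],0],[[0.0005,0,-0.127],[0,0,0],0],[[0.0005,0,-0.127],[0,0,0],0]]'
python3 - <<'E'
from h import *
p,d=optics.camera('side'); cv2.imwrite('pics/side10.png',p)
cv2.imwrite('pics/side10c.png',cv2.resize(cv2.convertScaleAbs(p[155:225,290:370],alpha=1.6),None,fx=8,fy=8,interpolation=cv2.INTER_CUBIC))
print(plane('side',340.9,197.2,.103))
E
```

```text
time_s: 14.52
eef_pos: [0.6249, -0.045, 0.0788]
eef_rot: [[0.0, -0.235, 0.972], [0.0, 0.972, 0.235], [-1.0, -0.0, 0.0]]
ft_force: [-0.0, -0.1, 0.9]
gripper_width: 0.0857
[ 0.63381845 -0.06055175  0.103     ]
```

View pics/side10c.png

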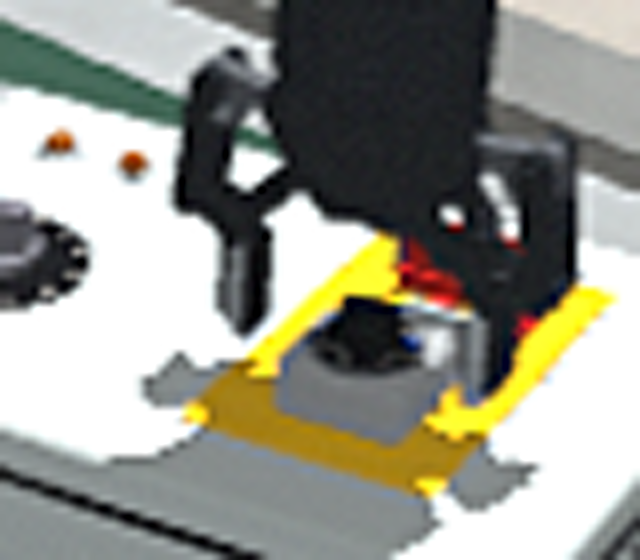

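The fingers straddle the case at about crop (370,370). Blue is at about -61°, which agrees with yellow at the index. I'll close on the sides.

```bash
python3 -m pendant '[[[0,0,0],[0,0,0],0.2],[[0,0,0],[0,0,0],0.4],[[0,0,0],[0,0,0],0.6],[[0,0,0],[0,0,0],0.8],[[0,0,0],[0,0,0],1],[[0,0,0],[0,0,0],1],[[0,0,0],[0,0,0],1],[[0,0,0],[0,0,0],1]]'
python3 - <<'E'
from h import *
s=status.observe();print(s['eef_pos'],s['ft_force'],s['wrist_torque'])
p,d=optics.camera('side'); cv2.imwrite('pics/side11.png',p)
cv2.imwrite('pics/side11c.png',cv2.resize(cv2.convertScaleAbs(p[155:225,290:370],alpha=1.6),None,fx=8,fy=8,interpolation=cv2.INTER_CUBIC))
E
```

```text
time_s: 15.23
eef_pos: [0.6257, -0.0452, 0.0797]
eef_rot: [[0.003, -0.236, 0.972], [-0.001, 0.972, 0.236], [-1.0, -0.001, 0.002]]
ft_force: [-0.6, 0.4, 6.8]
gripper_width: 0.0507
[ 0.62574997 -0.0452119   0.079744  ] [-0.56995944  0.36465268  6.81964677] [ 0.03419548  0.15572044 -0.03362066]
```

View pics/side11c.png

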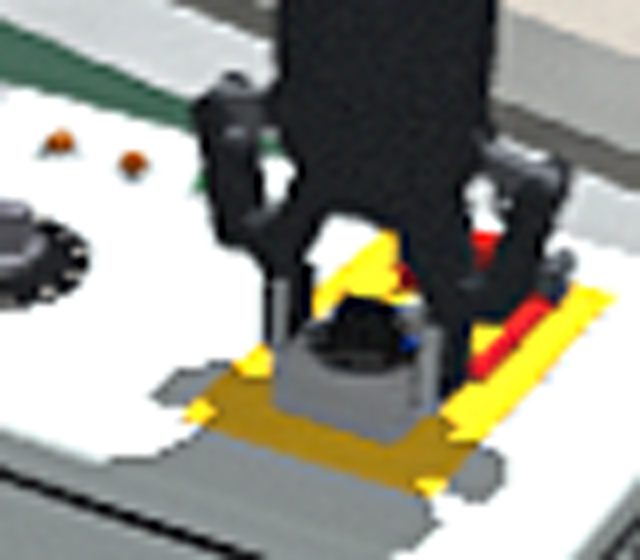

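```bash
python3 -m pendant '[[[-0.0015,-0.0004,0.0008],[0,0,0],1],[[-0.003,-0.0007,0.0008],[0,0,0],1],[[-0.0045,-0.0011,0.0008],[0,0,0],1],[[-0.006,-0.0015,0.0008],[0,0,0],1],[[-0.0075,-0.0018,0.0008],[0,0,0],1],[[-0.009,-0.0022,0.0008],[0,0,0],1],[[-0.0105,-0.0025,0.0008],[0,0,0],1],[[-0.012,-0.0029,0.0008],[0,0,0],1],[[-0.0135,-0.0033,0.0008],[0,0,0],1],[[-0.0135,-0.0033,0.0008],[0,0,0],1]]'
```

```text
time_s: 16.12
eef_pos: [0.6123, -0.0484, 0.0797]
eef_rot: [[0.003, -0.236, 0.972], [-0.0, 0.972, 0.236], [-1.0, -0.001, 0.003]]
ft_force: [5.6, 1.4, 4.3]
gripper_width: 0.0507
```

```bash
python3 -m pendant '[[[-0.0015,-0.0004,0.0004],[0,0,0],1],[[-0.003,-0.0007,0.0004],[0,0,0],1],[[-0.0045,-0.0011,0.0004],[0,0,0],1],[[-0.006,-0.0015,0.0004],[0,0,0],1],[[-0.0075,-0.0018,0.0004],[0,0,0],1],[[-0.0075,-0.0018,0.0004],[0,0,0],1]]'
```

```text
time_s: 16.62
eef_pos: [0.6044, -0.0503, 0.0797]
eef_rot: [[0.002, -0.236, 0.972], [-0.0, 0.972, 0.236], [-1.0, -0.001, 0.002]]
ft_force: [3.9, -0.2, 2.4]
gripper_width: 0.0504
```

It has moved 22 mm with about 4 N on it, so the shackle is drawing out. I'll continue to the stop.

```bash
python3 -m pendant '[[[-0.001,-0.0002,0],[0,0,0],1],[[-0.002,-0.0005,0],[0,0,0],1],[[-0.003,-0.0007,0],[0,0,0],1],[[-0.004,-0.001,0],[0,0,0],1],[[-0.004,-0.001,0],[0,0,0],1]]'
python3 -m pendant '[[[-0.001,-0.0002,0],[0,0,0],1],[[-0.002,-0.0005,0],[0,0,0],1],[[-0.002,-0.0005,0],[0,0,0],1]]'
python3 - <<'E'
from h import *
s=status.observe();print(s['eef_pos'],s['ft_force'],s['wrist_torque'])
p,d=optics.camera('side'); cv2.imwrite('pics/side12.png',p)
cv2.imwrite('pics/side12c.png',cv2.resize(cv2.convertScaleAbs(p[155:225,290:370],alpha=1.6),None,fx=8,fy=8,interpolation=cv2.INTER_CUBIC))
E
```

```text
time_s: 17.03
eef_pos: [0.6012, -0.0511, 0.0797]
eef_rot: [[0.004, -0.236, 0.972], [0.0, 0.972, 0.236], [-1.0, -0.001, 0.004]]
ft_force: [9.4, 1.0, 1.5]
gripper_width: 0.0506
time_s: 17.28
eef_pos: [0.6009, -0.0512, 0.0798]
eef_rot: [[0.007, -0.236, 0.972], [0.001, 0.972, 0.236], [-1.0, -0.001, 0.007]]
ft_force: [19.2, 3.8, -4.1]
gripper_width: 0.0509
[ 0.60085814 -0.0512324   0.07983817] [19.22864327  3.77145631 -4.09654135] [ 0.74152263 -3.71989608 -0.07623195]
```

View pics/side12c.png

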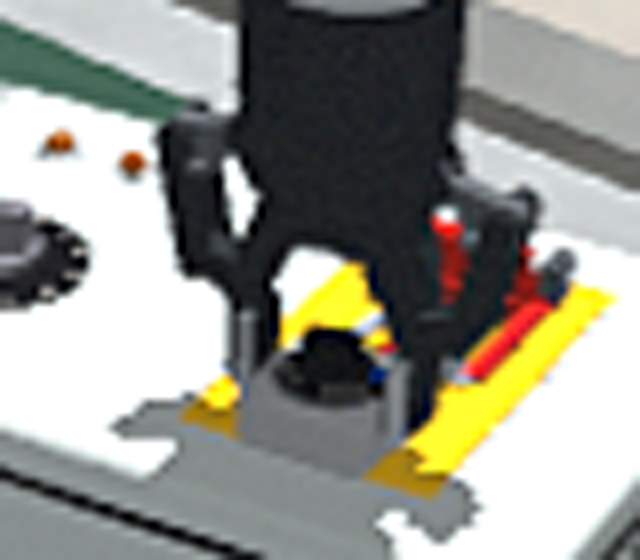

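The shackle hit its end stop after 25.5 mm of travel with about 19 N, which gives a staple start at lock x = 33.0 (the stated range is 30–34). Next I'll push the lock forward 27 mm to put the plate in the gap.

```bash
python3 -m pendant '[[[0.003,0.0007,0],[0,0,0],1],[[0.006,0.0015,0],[0,0,0],1],[[0.009,0.0022,0],[0,0,0],1],[[0.012,0.003,0],[0,0,0],1],[[0.015,0.0037,0],[0,0,0],1],[[0.018,0.0044,0],[0,0,0],1],[[0.021,0.0051,0],[0,0,0],1],[[0.024,0.0059,0],[0,0,0],1],[[0.027,0.0066,0],[0,0,0],1],[[0.0284,0.007,0],[0,0,0],1],[[0.0284,0.007,0],[0,0,0],1],[[0.0284,0.007,0],[0,0,0],1]]'
python3 - <<'E'
from h import *
s=status.observe();print(s['eef_pos'],s['ft_force'],s['wrist_torque'])
p,d=optics.camera('side'); cv2.imwrite('pics/side13.png',p)
cv2.imwrite('pics/side13c.png',cv2.resize(cv2.convertScaleAbs(p[155:225,290:370],alpha=1.6),None,fx=8,fy=8,interpolation=cv2.INTER_CUBIC))
E
```

```text
time_s: 18.33
eef_pos: [0.6254, -0.045, 0.0797]
eef_rot: [[-0.001, -0.236, 0.972], [-0.001, 0.972, 0.236], [-1.0, -0.001, -0.002]]
ft_force: [-4.6, -1.5, 10.3]
gripper_width: 0.0506
[ 0.62536407 -0.04496816  0.07973893] [-4.55815112 -1.54489689 10.25664413] [-0.29217217  0.75976478 -0.0315848 ]
```

View pics/side13c.png

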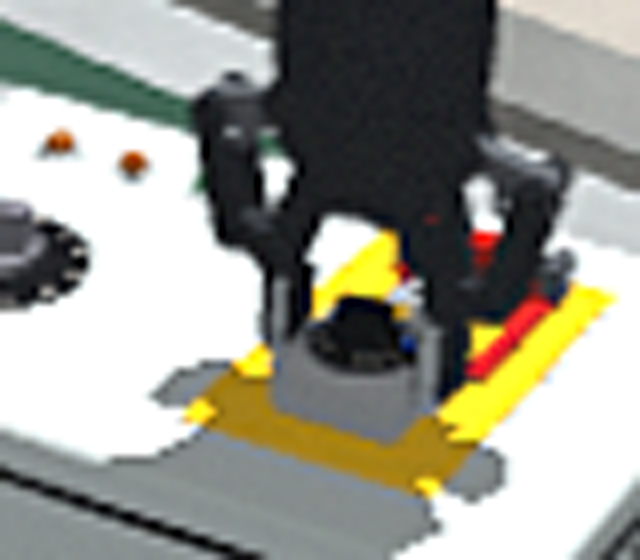

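```bash
python3 -m pendant '[[[0.0006,0.0001,0],[0,0,0],1],[[0.0012,0.0003,0.0005],[0,0,0],1],[[0.0012,0.0003,0.002],[0,0,0],1],[[0.0012,0.0003,0.004],[0,0,0],1],[[0.0012,0.0003,0.006],[0,0,0],1],[[0.0012,0.0003,0.008],[0,0,0],1],[[0.0012,0.0003,0.008],[0,0,0],1]]'
```

```text
time_s: 18.97
eef_pos: [0.6272, -0.0442, 0.0871]
eef_rot: [[-0.0, -0.236, 0.972], [0.0, 0.972, 0.236], [-1.0, 0.0, -0.0]]
ft_force: [-0.9, 0.6, -3.7]
gripper_width: 0.0507
```

Lifting 7.4 mm shows only the weight (-3.7 N), so the lock is off the staple. I'll raise it the rest of the way.

```bash
python3 -m pendant '[[[0,0,0.004],[0,0,0],1],[[0,0,0.01],[0,0,0],1],[[0,0,0.018],[0,0,0],1],[[0,0,0.028],[0,0,0],1],[[0,0,0.04],[0,0,0],1],[[0,0,0.055],[0,0,0],1],[[0,0,0.075],[0,0,0],1],[[0,0,0.095],[0,0,0],1],[[0,0,0.115],[0,0,0],1],[[0,0,0.135],[0,0,0],1],[[0,0,0.15],[0,0,0],1],[[0,0,0.155],[0,0,0],1]]'
python3 -m pendant '[[[0,0,0],[0,0,0],1],[[0,0,0],[0,0,0],1],[[0,0,0],[0,0,0],1]]'
python3 - <<'E'
from h import *
s=status.observe();print(s['eef_pos'],s['ft_force'],s['gripper_width'])
p,d=optics.camera('side'); cv2.imwrite('pics/side14.png',p)
crop(p,270,100,390,220,5,'pics/side14c.png')
p,d=optics.camera('top'); cv2.imwrite('pics/top14.png',p)
E
```

```text
time_s: 19.97
eef_pos: [0.6284, -0.0445, 0.2465]
eef_rot: [[0.005, -0.236, 0.972], [-0.001, 0.972, 0.236], [-1.0, -0.002, 0.004]]
ft_force: [0.6, -0.6, -2.8]
gripper_width: 0.0507
time_s: 20.22
eef_pos: [0.6268, -0.0441, 0.2408]
eef_rot: [[-0.002, -0.236, 0.972], [0.001, 0.972, 0.236], [-1.0, 0.001, -0.002]]
ft_force: [0.7, -0.4, -4.6]
gripper_width: 0.0506
[ 0.62682026 -0.04412611  0.2407794 ] [ 0.71169175 -0.43358862 -4.61530816] 0.05064999503663911
```

View pics/side14c.png

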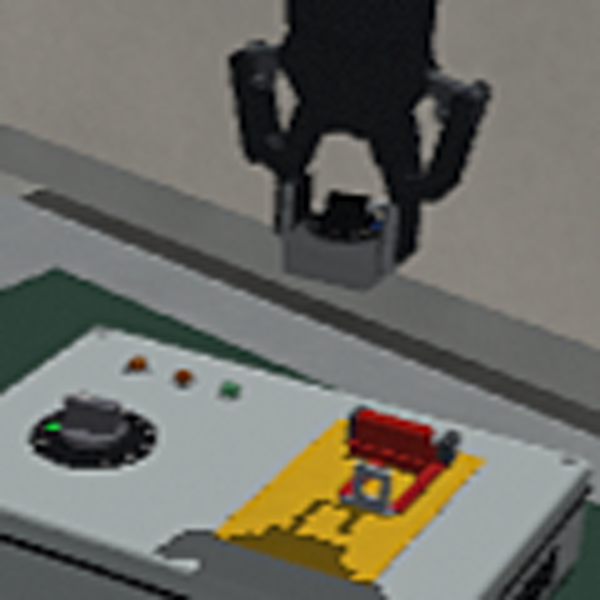

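View pics/top14.png

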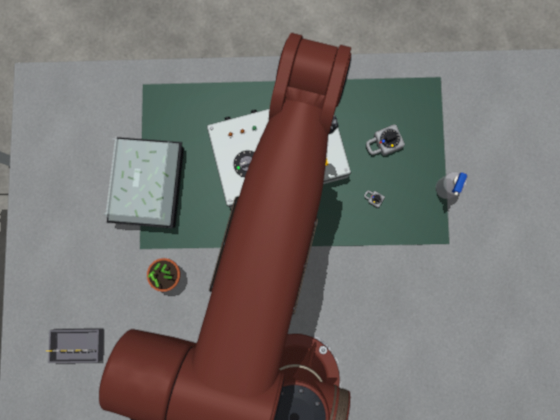

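The lock is held up dial-up, the staple is free at crop (372,487) and the red lever is down at (390,440). The dimmer still points to green. I'll turn the held lock so the camera can confirm that the shackle is still drawn out.

```bash
python3 -m pendant '[[[0,0,0],[0,0,-0.05],1],[[0,0,0],[0,0,-0.15],1],[[0,0,0],[0,0,-0.25],1],[[0,0,0],[0,0,-0.35],1],[[0,0,0],[0,0,-0.45],1],[[0,0,0],[0,0,-0.55],1],[[0,0,0],[0,0,-0.65],1],[[0,0,0],[0,0,-0.75],1],[[0,0,0],[0,0,-0.85],1],[[0,0,0],[0,0,-0.95],1],[[0,0,0],[0,0,-1],1],[[0,0,0],[0,0,-1],1]]'
python3 - <<'E'
from h import *
p,d=optics.camera('side'); cv2.imwrite('pics/side15.png',p)
cv2.imwrite('pics/side15c.png',cv2.resize(cv2.convertScaleAbs(p[110:180,300:380],alpha=1.5),None,fx=8,fy=8,interpolation=cv2.INTER_CUBIC))
E
```

```text
time_s: 21.32
eef_pos: [0.6269, -0.0441, 0.2411]
eef_rot: [[-0.001, 0.692, 0.722], [0.0, 0.722, -0.692], [-1.0, -0.0, -0.001]]
ft_force: [-0.2, 0.8, -4.5]
gripper_width: 0.0507
```

View pics/side15c.png

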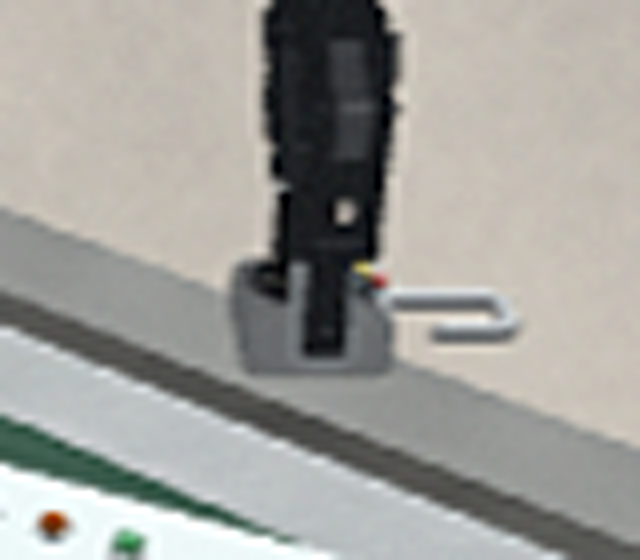

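The shackle is fully out, with a clear gap between the short leg's tip at (435,333) and the case at (390,340). The yellow dot (365,268) sits at the red index (378,282). Everything checks out, so I'm handing in.

```bash
python3 - <<'E'
from rig import workorder,status
s=status.observe(); print(s['time_s'],s['eef_pos'],s['gripper_width']); print(workorder.job_done())
E
```

```text
21.3667 [ 0.62693601 -0.04412687  0.24122787] 0.050294155093058415
the job is handed in; nothing more can be done
None
```

The job is done and handed in at 21.4 s. I turned the dimmer anticlockwise to the green dot first. Then I turned the lock's dial +60° to blue and −80° to yellow, drew the shackle to its stop, lifted the lock off the staple and am holding it up with the dial upward.

**Last checks**
- **Shackle:** fully out, with a clear gap between the leg's tip and the case, and the yellow dot at the index.
- **Height:** the lock is about 16 cm above the panel, held by its flat sides.
- **Dimmer:** the pointer lines up with the green dot to within a few degrees.
- **Isolator, tray, pot and bottle:** the isolator lever is still down, and the tray, pot and bottle look unmoved in the images.

**Disagreed or not checked**
- **Dimmer turn:** it took about 1.8 rad to reach the green dot, more than the stated 0.5–1.5 rad. I went by the pointer and the dot, which were clear in both camera views.
- **Lock yaw:** my readings of the lock's direction ranged from about 9° to 16°. The shackle drawing out showed the combination had been set correctly.
- **Blue dot:** I did not see it at the index at the first number, because the fingers hid it.

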